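# Close the seed keeper over its tin

### The arm

A 6-joint arm with a two-finger parallel gripper is mounted at the origin on the work surface. World frame = base frame: x ahead of the robot, y to its left, z up, the work surface at z = 0. Lengths are in m, angles in rad, forces in N, time in s.
With the tool pointing down it reaches from about 0.35 to 0.775 m from the base axis. Payload 5.5 kg.
Tool frame: the origin (TCP) lies midway between the tips of the shut fingers; the grasp point (between the pads) lies 19 mm behind it (robot.hold_point_z is the distance from the TCP to the grasp point, in m); x points along the fingers, y is the direction in which the jaws open and shut, and the axes are right-handed (so a half turn about x gives the same grasp; the last joint's range is limited). The gripper opens to 85 mm and grips with 20 to 120 N. Pads are 22 mm wide; open, the fingers measure 114 mm over their backs; the gripper's body (76 mm by 85 mm) begins 54 mm behind the grasp point. The pads swing forward as they close: fully open they stand 13 mm farther back than shut.
Start: joints at [-1.367, 0.313, 0.046, 1.304, 0, 1.431], TCP at [0.194, -0.541, 0.231] pointing down, gripper open.
Joint ranges: [-2.76, 2.76], [-0.86, 1.69], [-1.03, 1.26], [-2.2, 2.34], [-1.47, 1.5], [-3.14, 3.14]. Speed limits (rad/s): [2.57, 2.57, 3.14, 3.14, 3.14, 3.14].

### API

Orientations are given as a unit quaternion [w, x, y, z].
In Python, from plant import robot, eyes gives the robot as it stands. The module is installed in compiled form; this text tells all that it offers.
- The arm moves only by the tool servo_tool, never from a script. Its argument "moves" is a list of rows, each a list of 3 entries, a list of its own where there are three numbers: the turn, a rotation vector about the world's x, y, z in degrees, then the shift along the world's x, y, z in mm, then the finger opening in mm, from 0 to 85.4. In form: [[[ax, ay, az], [dx, dy, dz], claw], ...]. A call has 1 to 20 rows; each row shifts and turns the commanded pose from where the row before left it; what a row does not reach is not made up. A row lasts 1/10 s, in which the tool goes at most 50 mm and 8.59 degrees, less where a joint would pass 70% of its speed; a pose out of reach is approached as far as the arm can. A call is refused whole if a number of a shift passes 50 or a number of a turn 8.59, either way. A call with a gripper value outside its range is refused whole. The fingers move at their own pace and stop on an object; the grip force is fixed at half the most. Time passes only in rows, so rows that do not move let the fingers close. It gives the time, the measured TCP pose, the force and the opening at its end, in the units of the state.
- robot.get_obs(): the state, without advancing time (a new reading comes with each control period).
- eyes.snapshot(name): name is "side" or "top"; returns (picture, depth): 420x560x3 uint8, red, green, blue; 420x560 float32, m along the optical axis (not along the pixel's ray), 0 where there is no reading.
- eyes.calibration(name): a dict with "mtx" (3x3 intrinsics, pixels), "cam_to_world" (4x4, takes a point from camera to world coordinates). Camera axes: x right, y up, looking along -z (the intrinsics and any distortion apply to the point x, -y, -z); pixel columns grow to the right and rows downward; lengths in m; the calibration is good to about 2 mm. A picture is of the moment at which its call begins. calibration takes no time and is no camera call.
- robot.close_job(): hands the job in, once; it reports no verdict.
The state is a dict: "t": time; "qpos": joint angles; "joint_velocities": joint speeds; "effort": joint torques, N m; "eef_pos": TCP position; "tcp_rot": TCP orientation; "contact_force": force on the tool from outside, world axes, zero at the start; "wrist_torque": the same for the moment, N m; "grip_width": opening from 0.0 (shut) to 1.0 (fully open).
Only numpy, scipy, OpenCV 4.12 (cv2) and the standard library are available. Lean on these libraries where they do the work, as an engineer would, in place of code of your own. Each camera call takes 0.05 s, during which the arm holds its last target. There are 200 camera calls.

### The job

Close the seed keeper: lower the green cover over the small green-banded tin standing in the fixed base, with the cover's wooden handle in line with the two yellow marks so that it drops fully home, then twist it, either way, until the handle lies roughly crosswise to the marks and the cover is locked. The tin must stay upright in its socket; leave the blue cover where it stands.

Things in the scene. Friction and masses are not known exactly. Their poses are not given: they have to be found in the camera images.
- keeper_base: Fixed base: dark wooden disc 136 across, 14 high; aluminium socket on it (outside 68 across, tapered top at z 50, floor at z 20). Around the socket a rim 84 across, z 28 to 34, broken by two 70-degree gaps on its +x and -x sides; yellow marks on the disc point to them, along the base's x axis. Origin: centre of underside, on the counter; z up. All in mm.
- inner_tin: Loose closed tin, aluminium with green band and top, 48 mm across, 70 high, already standing in the base's socket; underside 20 and top 90 mm above the counter. Origin: centre of underside, z up. No need to touch it.
- green_cover: Round green cover, open below, 104 mm outside, 96 inside, 88 high, 0.2 to 0.4 kg, upright on the counter. On top a wooden bar handle 64 long (cover's x), 14 wide (y), z 88 to 122. Two lugs inside the bottom edge at +x and -x, 12 wide, 8 high, reach in to 38 mm from the axis. Origin: centre of the bottom edge, z up. Home: origin 14 mm above the counter; locked: turned 50 to 90 degrees (aim 75).
- blue_cover: Blue cover of another keeper, same shape, size and origin as the green one; leave alone. One cover stands left, one right of the base, either order. How such a cover closes: handle within 20 degrees of the base's x axis (either way round), lugs pass the gaps and it comes home; else they stop on the rim 20 mm higher. Once home it turns freely, lugs under the rim with 6 mm play in height.
Not all that is in view belongs to the job. There is more than one size of the keeper_base; the one meant has the size given above.

How it is judged:
On the way:
1. the green cover is down over the tin, its handle in line with the yellow marks (z of green_cover in the frame of keeper_base below 0.022 m and horizontal distance between green_cover and keeper_base below 0.012 m and angle between the x axis of green_cover and the x axis of keeper_base, either way round below 0.65 rad), for 0.1 s.
At the end, for the whole second after the job is handed in: Green cover at rest on the base's disc (within 7 mm), centred within 12 mm, level within 6 degrees, handle turned at least 50 degrees from the line of the yellow marks; inside, the tin stands in its socket (12 mm, 11 degrees, raised under 10 mm) (z of green_cover in the frame of keeper_base below 0.021 m and horizontal distance between each of green_cover, inner_tin and keeper_base below 0.012 m and angle between green_cover's own z axis and vertical below 0.1 rad and angle between the x axis of green_cover and the x axis of keeper_base, either way round above 0.87 rad and z of inner_tin in the frame of keeper_base below 0.03 m and angle between inner_tin's own z axis and vertical below 0.2 rad and linear speed of green_cover below 0.02 m/s and angular speed of green_cover below 0.15 rad/s); the robot touches nothing.
It fails at once if the blue cover is shifted by more than 40 mm (distance of blue_cover from where it was at the start of the episode above 0.04 m).
It also fails if it takes over 50 s, if anything falls off the work surface, if the arm or the gripper's body presses on something with over 40 N, if the wrist force passes 120 N, or if a joint passes its speed limit or range.

## Working session

There is one attempt and no reset: what is moved stays moved. The work goes in short steps, Python scripts to look and compute and a tool call to move; the robot and the scene stay as the last step left them, time stands still between calls to the robot, and variables do not carry over. Pictures are saved under pics/ and viewed, about 8 in all and at most 12, crops included, and the job is handed in when it is done.

Besides the shell and the picture viewer there is one more tool, called after "Emit:" as name(argument=value, ...), one argument or row to a line, values as JSON. servo_tool: Moves the arm, as the interface text tells. Its arguments: {"type":"object","properties":{"moves":{"type":"array"}},"required":["moves"]}

```bash
mkdir -p pics; cat > h.py <<'E'
import numpy as np, cv2
from plant import robot, eyes
def snap(n,tag):
    p,d=eyes.snapshot(n); cv2.imwrite(f'pics/{tag}.png',p[...,::-1]); np.savez(f'pics/{tag}.npz',p=p,d=d); return p,d
def cloud(n,d):
    c=eyes.calibration(n);K=c['mtx'];T=c['cam_to_world']
    v,u=np.mgrid[:420,:560]
    x=(u-K[0,2])/K[0,0]*d; y=(v-K[1,2])/K[1,1]*d
    P=np.stack([x,-y,-d],-1)@T[:3,:3].T+T[:3,3]
    P[d<=0]=np.nan
    return P
E
python3 - <<'E'
from h import *
for n in('top','side'):
    p,d=snap(n,n+'0'); c=eyes.calibration(n); print({k:np.round(v,3).tolist() if hasattr(v,'shape') else v for k,v in c.items()},(d>0).mean())
a=cv2.imread('pics/top0.png')
cv2.imwrite('pics/top0b.png',cv2.resize(a,(800,600)))
print(robot.get_obs())
E
```

```text
{'mtx': [[460.437, 0.0, 275.748], [0.0, 460.437, 215.463], [0.0, 0.0, 1.0]], 'cam_to_world': [[0.012, 0.999, -0.048, 0.378], [-1.0, 0.013, 0.014, -0.0], [0.014, 0.048, 0.999, 0.895], [0.0, 0.0, 0.0, 1.0]]} 0.9960076530612245
{'mtx': [[386.898, 0.0, 277.22], [0.0, 386.898, 214.285], [0.0, 0.0, 1.0]], 'cam_to_world': [[0.998, 0.051, -0.03, 0.419], [-0.057, 0.708, -0.704, -0.616], [-0.014, 0.704, 0.71, 0.687], [0.0, 0.0, 0.0, 1.0]]} 0.9958928571428571
{'t': 0.1, 'qpos': array([-1.36659760e+00,  3.13898173e-01,  4.51001092e-02,  1.30357157e+00,
        2.31936374e-05,  1.43122438e+00]), 'joint_velocities': array([-0.00024512,  0.00015223,  0.00177881,  0.00100218,  0.00126257,
       -0.00021632]), 'effort': array([ 2.14573927e-03, -4.81728208e+01,  2.99242526e+01,  1.28281483e-02,
       -1.17766012e-04, -8.72742049e-06]), 'eef_pos': array([ 0.1937208 , -0.54091944,  0.23051653]), 'tcp_rot': array([-0.12038742, -0.6966769 , -0.12149987,  0.69669645]), 'contact_force': array([ 0.44368376,  0.19855135, -0.12438004]), 'wrist_torque': array([-0.013439  , -0.00944691,  0.00491386]), 'grip_width': 1.004111087157086}
```

View pics/top0.png

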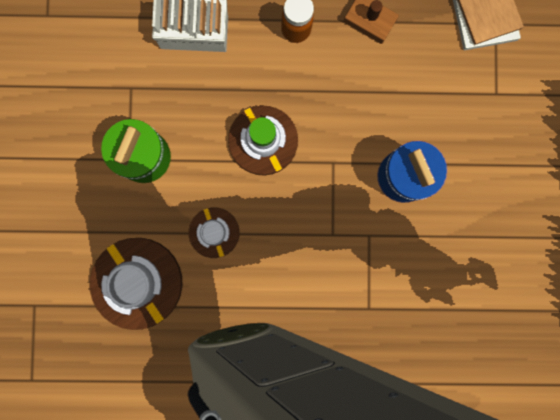

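View pics/side0.png

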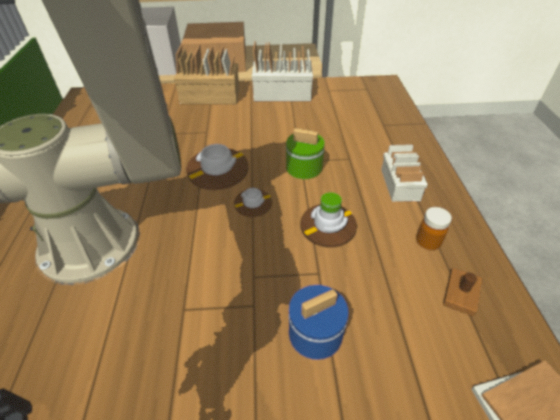

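Top view: the green cover is at (133,150) with its handle at about (126,145), the base with the tin is at (263,138) with yellow marks at (250,115) and (276,163), and the blue cover is at (415,170). The smaller and larger empty bases are decoys. Next I measure.

```bash
cat > m.py <<'E'
from h import *
def line(Q):
    r=cv2.minAreaRect((Q[:,:2]*1000).astype(np.float32)); b=cv2.boxPoints(r)
    e=[b[1]-b[0],b[2]-b[1]]; l=max(e,key=np.linalg.norm)
    return np.round(r[0],1),np.round(sorted(r[1]),1),round(np.degrees(np.arctan2(l[1],l[0]))%180,1)
def circ(Q):
    c,r=cv2.minEnclosingCircle((Q[:,:2]*1000).astype(np.float32)); return np.round(c,1),round(r,1)
def masks(p):
    h=cv2.cvtColor(p,cv2.COLOR_RGB2HSV).astype(int); return h[...,0],h[...,1],h[...,2]
E
cat > m1.py <<'E'
from m import *
for n in('top','side'):
    z=np.load(f'pics/{n}0.npz');p,d=z['p'],z['d'];P=cloud(n,d);H,S,V=masks(p);Z=P[...,2]
    flat=P[...,0]; print(n)
    g=(H>45)&(H<80)&(S>120)
    tx,ty={'top':(133,150),'side':(305,155)}[n]; bx,by={'top':(263,138),'side':(330,220)}[n]
    v,u=np.mgrid[:420,:560]
    nc=np.hypot(u-tx,v-ty)<48; nb=np.hypot(u-bx,v-by)<48
    t=g&nc&(Z>.08)&(Z<.096); print('covertop',t.sum(),np.nanmedian(Z[t]),circ(P[t]))
    hd=nc&(Z>.114)&(Z<.130)&~g; print('handle',hd.sum(),np.nanmedian(Z[hd]),line(P[hd]))
    tt=g&nb&(Z>.084)&(Z<.096); print('tin',tt.sum(),np.nanmedian(Z[tt]),circ(P[tt]))
    ds=nb&(Z>.008)&(Z<.020); print('disc',ds.sum(),np.nanmedian(Z[ds]),circ(P[ds]),line(P[ds]))
    y=nb&(H>18)&(H<30)&(S>190)&(V>120)&(Z>.008)&(Z<.022); print('marks',y.sum(),line(P[y]))
    rm=nb&(Z>.030)&(Z<.038); print('rim',rm.sum(),circ(P[rm]))
    bl=(H>100)&(H<130)&(S>120)&(Z>.08)&(Z<.096); print('blue',circ(P[bl]))
E
python3 m1.py
```

```text
top
covertop 2076 0.08845484777504076 (array([532.7, 245.6]), 51.8)
handle 353 0.12183351727114466 (array([532.6, 246.4]), array([15.3, 63.8]), np.float32(157.8))
tin 558 0.09088706483209696 (array([565.6,  15.5]), 24.0)
disc 2447 0.01463795477344143 (array([566.9,  15.5]), 68.1) (array([567.3,  15.3]), array([133.7, 135.5]), np.float32(1.1))
marks 203 (array([567.4,  14.9]), array([ 13.9, 134.8]), np.float32(28.4))
rim 318 (array([567. ,  15.2]), 41.9)
blue (array([ 501.5, -260.3]), 51.7)
side
covertop 17 0.08162744110672926 (array([525.9, 205.8]), 30.3)
handle 120 0.12041360775145438 (array([534.7, 246.1]), array([17.5, 62.9]), np.float32(159.4))
tin 59 0.08908545214441843 (array([563.6,   1.2]), 17.9)
disc 1142 0.014006506657745332 (array([566.3,  73.4]), 127.1) (array([582. ,  67.2]), array([133.7, 244.9]), np.float32(74.7))
marks 101 (array([566.2,  16.7]), array([ 18.5, 133.5]), np.float32(28.9))
rim 179 (array([566.9,  14.2]), 42.4)
blue (array([ 501.4, -261.9]), 51.5)
```

```bash
python3 - <<'E'
from h import *
from scipy.spatial.transform import Rotation as R
o=robot.get_obs();q=o['tcp_rot'];r=R.from_quat(q[[1,2,3,0]]).as_matrix();print(r.round(3));print(np.degrees(np.arctan2(r[1,1],r[0,1])),np.degrees(o['qpos'][[0,5]]),robot.hold_point_z)
print(np.degrees(np.arctan2(.246,.533)),np.degrees(np.arctan2(.015,.567)))
E
```

```text
[[-0.     0.337 -0.941]
 [ 0.002 -0.941 -0.337]
 [-1.    -0.002 -0.   ]]
-70.30338146882241 [-78.3002749   82.00311629] 0.0187
24.77514056883192 1.5154079000221274
```

Emit:
servo_tool(
  moves=[
    [[0,0,6.9],[17,39,0],60],
    [[0,0,6.9],[17,39,0],60],
    [[0,0,6.9],[17,39,0],60],
    [[0,0,6.9],[17,39,0],60],
    [[0,0,6.9],[17,39,0],60],
    [[0,0,6.9],[17,39,0],60],
    [[0,0,6.9],[17,39,0],60],
    [[0,0,6.9],[17,39,0],60],
    [[0,0,6.9],[17,39,0],60],
    [[0,0,6.9],[17,39,0],60],
    [[0,0,6.9],[17,39,0],60],
    [[0,0,6.9],[17,39,0],60],
    [[0,0,6.9],[17,39,0],60],
    [[0,0,6.9],[17,39,0],60],
    [[0,0,6.9],[17,39,0],60],
    [[0,0,6.9],[17,39,0],60],
    [[0,0,6.9],[17,39,0],60],
    [[0,0,6.9],[17,39,0],60],
    [[0,0,6.9],[17,39,0],60],
    [[0,0,6.9],[17,39,0],60],
  ],
)

```text
t: 2.1
eef_pos: [0.5339, 0.2404, 0.2308]
tcp_rot: [0.694, 0.135, 0.694, -0.135]
contact_force: [1.2, -0.5, 0.1]
grip_width: 0.7
```

```bash
cat > s.py <<'E'
from h import *
from scipy.spatial.transform import Rotation as R
o=robot.get_obs();r=R.from_quat(o['tcp_rot'][[1,2,3,0]]).as_matrix()
print('t',round(o['t'],2),'pos',(o['eef_pos']*1000).round(1),'yaw',np.degrees(np.arctan2(r[1,1],r[0,1])).round(2),'down',r[:,0].round(3),'F',o['contact_force'].round(1),'M',o['wrist_torque'].round(2),'g',round(o['grip_width']*85.4,1),'q',o['qpos'].round(2))
E
python3 s.py
```

```text
t 2.1 pos [533.9 240.4 230.8] yaw 68.0 down [-0.001 -0.    -1.   ] F [ 1.2 -0.5  0.1] M [0.   0.05 0.01] g 59.8 q [ 0.29  0.33  0.08  1.31 -0.    0.67]
```

Emit:
servo_tool(
  moves=[
    [[0,0,0],[-1,6,-25],60],
    [[0,0,0],[0,0,-30],60],
    [[0,0,0],[0,0,-30],60],
    [[0,0,0],[0,0,-25],60],
    [[0,0,0],[0,0,-18],60],
    [[0,0,0],[0,0,-10],60],
    [[0,0,0],[0,0,0],40],
    [[0,0,0],[0,0,0],10],
    [[0,0,0],[0,0,0],5],
    [[0,0,0],[0,0,0],5],
    [[0,0,0],[0,0,0],5],
    [[0,0,0],[0,0,0],5],
  ],
)

```text
t: 3.3
eef_pos: [0.5339, 0.2451, 0.0946]
tcp_rot: [0.695, 0.137, 0.693, -0.136]
contact_force: [1.0, 0.6, 3.7]
grip_width: 0.149
```

```bash
python3 s.py
```

```text
t 3.3 pos [533.9 245.1  94.6] yaw 67.7 down [ 0.003  0.001 -1.   ] F [1.  0.6 3.7] M [ 0.22 -0.22  0.01] g 12.7 q [ 0.29  0.41 -0.16  1.    0.    0.68]
```

Emit:
servo_tool(
  moves=[
    [[0,0,0],[0,0,8],5],
    [[0,0,0],[0,0,20],5],
    [[0,0,0],[0,0,25],5],
    [[0,0,0],[0,0,25],5],
    [[0,0,0],[0,0,25],5],
    [[0,0,0],[0,0,15],5],
    [[0,0,0],[0,0,7],5],
    [[0,0,0],[0,0,0],5],
    [[0,0,0],[0,0,0],5],
  ],
)

```text
t: 4.2
eef_pos: [0.5321, 0.2443, 0.2171]
tcp_rot: [0.693, 0.136, 0.694, -0.137]
contact_force: [-0.5, -0.0, -4.5]
grip_width: 0.151
```

```bash
python3 s.py
```

```text
t 4.2 pos [532.1 244.3 217.1] yaw 67.7 down [-0.002 -0.001 -1.   ] F [-0.5 -0.  -4.5] M [ 0.03 -0.03  0.03] g 12.9 q [ 0.29  0.34  0.05  1.28 -0.    0.68]
```

Emit:
servo_tool(
  moves=[
    [[0,0,3],[2,-12,0],5],
    [[0,0,5],[3,-22,0],5],
    [[0,0,5],[4,-25,0],5],
    [[0,0,5],[4,-25,0],5],
    [[0,0,5],[4,-25,0],5],
    [[0,0,5],[4,-25,0],5],
    [[0,0,5],[4,-25,0],5],
    [[0,0,5],[4,-25,0],5],
    [[0,0,5],[3,-22,0],5],
    [[0,0,4],[2,-15,0],5],
    [[0,0,3.5],[1,-8,0],5],
    [[0,0,0],[0,0,0],5],
    [[0,0,0],[0,0,0],5],
    [[0,0,0],[0,0,0],5],
  ],
)

```text
t: 5.6
eef_pos: [0.5673, 0.0162, 0.2177]
tcp_rot: [0.685, -0.172, 0.686, 0.172]
contact_force: [-0.3, 0.9, -3.5]
grip_width: 0.15
```

```bash
python3 s.py; python3 - <<'E'
from m import *
for n in('top','side'):
    p,d=snap(n,n+'1');P=cloud(n,d);H,S,V=masks(p);Z=P[...,2]
    g=(H>40)&(H<85)&(S>110)
    near=np.hypot(P[...,0]-.567,P[...,1]-.015)<.075
    t=g&near&(Z>.19)&(Z<.22); print(n,t.sum(),np.nanmedian(Z[t]),circ(P[t]))
    w=g&near&(Z>.12)&(Z<.2);print('wall',w.sum(),np.nanmin(Z[w]) if w.any() else 0)
a=np.hstack([cv2.imread(f'pics/{n}1.png')[60:360,y:y+390] for n,y in(('top',80),('side',150))]);cv2.imwrite('pics/c1.png',a)
E
```

```text
t 5.6 pos [567.3  16.2 217.7] yaw 118.18 down [-0.001  0.    -1.   ] F [-0.3  0.9 -3.5] M [ 0.   -0.01  0.01] g 12.8 q [-0.11  0.3  -0.    1.27  0.   -0.6 ]
top 0 nan (array([0., 0.]), 0.0)
wall 0 0
side 946 0.21134345487536452 (array([567.1,  13.8]), 51.4)
wall 1057 0.12370771015432325
  return np.nanmean(a, axis, out=out, keepdims=keepdims)
```

View pics/c1.png

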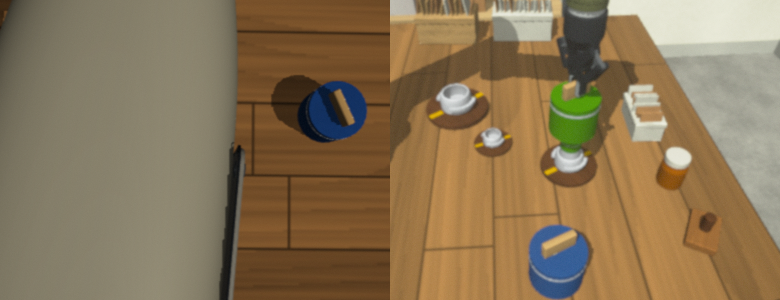

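The side view shows the cover level, centred at (567.1, 13.8) mm over the tin, with its bottom at about z 123 mm. Lowering now.

Emit:
servo_tool(
  moves=[
    [[0,0,0],[0,-0.5,-10],5],
    [[0,0,0],[0,0,-18],5],
    [[0,0,0],[0,0,-18],5],
    [[0,0,0],[0,0,-18],5],
    [[0,0,0],[0,0,-12],5],
    [[0,0,0],[0,0,-7],5],
    [[0,0,0],[0,0,-4],5],
    [[0,0,0],[0,0,-3],5],
    [[0,0,0],[0,0,-3],5],
    [[0,0,0],[0,0,-3],5],
    [[0,0,0],[0,0,0],5],
  ],
)

```text
t: 6.8
eef_pos: [0.5678, 0.0151, 0.1222]
tcp_rot: [0.686, -0.172, 0.686, 0.172]
contact_force: [0.0, 0.1, -3.9]
grip_width: 0.155
```

```bash
python3 s.py
```

```text
t 6.8 pos [567.8  15.1 122.2] yaw 118.19 down [-0.  0. -1.] F [ 0.   0.1 -3.9] M [ 0.04  0.   -0.02] g 13.3 q [-0.11  0.35 -0.17  1.05  0.   -0.61]
```

Emit:
servo_tool(
  moves=[
    [[0,0,0],[0,0,-3],5],
    [[0,0,0],[0,0,-3],5],
    [[0,0,0],[0,0,-3],5],
    [[0,0,0],[0,0,-2],5],
    [[0,0,0],[0,0,-1],5],
    [[0,0,0],[0,0,0],5],
    [[0,0,0],[0,0,0],5],
  ],
)

```text
t: 7.5
eef_pos: [0.5679, 0.0151, 0.1104]
tcp_rot: [0.686, -0.172, 0.686, 0.172]
contact_force: [-0.5, 0.5, -3.0]
grip_width: 0.154
```

```bash
python3 s.py
```

```text
t 7.5 pos [567.9  15.1 110.4] yaw 118.2 down [ 0.  0. -1.] F [-0.5  0.5 -3. ] M [ 0.02 -0.    0.  ] g 13.1 q [-0.11  0.36 -0.19  1.02  0.   -0.61]
```

Emit:
servo_tool(
  moves=[
    [[0,0,0],[0,0,-1],5],
    [[0,0,0],[0,0,-1],5],
    [[0,0,0],[0,0,0],5],
    [[0,0,0],[0,0,0],5],
  ],
)

```text
t: 7.9
eef_pos: [0.5679, 0.0151, 0.1085]
tcp_rot: [0.686, -0.172, 0.686, 0.172]
contact_force: [-0.1, 0.5, -1.6]
grip_width: 0.151
```

```bash
python3 s.py; python3 - <<'E'
from m import *
n='side'
p,d=snap(n,n+'2');P=cloud(n,d);H,S,V=masks(p);Z=P[...,2]
g=(H>40)&(H<85)&(S>110)
near=np.hypot(P[...,0]-.567,P[...,1]-.015)<.075
t=g&near&(Z>.092)&(Z<.115); print(t.sum(),np.nanmedian(Z[t]),circ(P[t]))
E
```

```text
t 7.9 pos [567.9  15.1 108.5] yaw 118.2 down [ 0.  0. -1.] F [-0.1  0.5 -1.6] M [0.01 0.07 0.01] g 12.9 q [-0.11  0.36 -0.19  1.02  0.   -0.61]
835 0.10191304073532481 (array([567.4,  13.4]), 52.3)
```

Emit:
servo_tool(
  moves=[
    [[0,0,3],[0,0,0.5],5],
    [[0,0,6],[0,0,0],5],
    [[0,0,6],[0,0,0],5],
    [[0,0,6],[0,0,0],5],
    [[0,0,6],[0,0,0],5],
    [[0,0,6],[0,0,0],5],
    [[0,0,6],[0,0,0],5],
    [[0,0,6],[0,0,0],5],
    [[0,0,6],[0,0,0],5],
    [[0,0,6],[0,0,0],5],
    [[0,0,6],[0,0,0],5],
    [[0,0,6],[0,0,0],5],
    [[0,0,5],[0,0,0],5],
    [[0,0,3],[0,0,0],5],
    [[0,0,0],[0,0,-0.5],5],
    [[0,0,0],[0,0,0],5],
    [[0,0,0],[0,0,0],5],
  ],
)

```text
t: 9.65
eef_pos: [0.5678, 0.0152, 0.1085]
tcp_rot: [-0.43, 0.562, -0.43, -0.562]
contact_force: [-0.8, 0.4, -0.0]
grip_width: 0.154
```

```bash
python3 s.py
```

```text
t 9.65 pos [567.8  15.2 108.5] yaw -164.85 down [ 0.  0. -1.] F [-0.8  0.4 -0. ] M [0.09 0.21 0.02] g 13.1 q [-0.11  0.36 -0.19  1.02  0.   -1.95]
```

Turned 77°. Release and retreat upward, then aside toward the robot's right so the top camera can see.

Emit:
servo_tool(
  moves=[
    [[0,0,0],[0,0,0],30],
    [[0,0,0],[0,0,0],45],
    [[0,0,0],[0,0,0],45],
    [[0,0,0],[0,0,0],45],
    [[0,0,0],[0,0,0],45],
    [[0,0,0],[0,0,10],45],
    [[0,0,0],[0,0,25],45],
    [[0,0,0],[0,0,35],45],
    [[0,0,0],[0,0,35],45],
    [[0,0,0],[0,0,25],45],
    [[0,0,0],[-30,-30,0],45],
    [[0,0,0],[-40,-40,0],45],
    [[0,0,0],[-30,-40,0],45],
    [[0,0,0],[-30,-40,0],45],
    [[0,0,0],[-20,-40,0],45],
    [[0,0,0],[0,-40,0],45],
    [[0,0,0],[0,-30,0],45],
    [[0,0,0],[0,0,0],45],
  ],
)

```text
t: 11.45
eef_pos: [0.4225, -0.2439, 0.2391]
tcp_rot: [-0.43, 0.562, -0.431, -0.56]
contact_force: [0.3, 1.3, 0.3]
grip_width: 0.528
```

```bash
python3 s.py; python3 - <<'E'
from m import *
for n in('top','side'):
    p,d=snap(n,n+'3');P=cloud(n,d);H,S,V=masks(p);Z=P[...,2]
    g=(H>40)&(H<85)&(S>110)
    near=np.hypot(P[...,0]-.567,P[...,1]-.015)<.075
    t=g&near&(Z>.095)&(Z<.115); print(n,t.sum(),np.nanmedian(Z[t]),circ(P[t]))
    h=near&~g&(Z>.129)&(Z<.145); print(h.sum(),np.nanmedian(Z[h]),line(P[h]))
    bl=(H>100)&(H<130)&(S>120)&(Z>.08)&(Z<.096); print('blue',circ(P[bl]))
a=np.hstack([cv2.imread(f'pics/{n}3.png')[60:360,y:y+390] for n,y in(('top',80),('side',150))]);cv2.imwrite('pics/c3.png',a)
E
```

```text
t 11.45 pos [ 422.5 -243.9  239.1] yaw -165.07 down [ 0.001 -0.002 -1.   ] F [0.3 1.3 0.3] M [-0.03 -0.    0.06] g 45.1 q [-0.69  0.14 -0.16  1.27 -0.   -2.52]
top 2237 0.10259150144495799 (array([566.4,  13.8]), 51.6)
337 0.13607247878034356 (array([567.1,  13.6]), array([15. , 63.8]), np.float32(106.0))
blue (array([ 501.5, -260.5]), 51.9)
side 742 0.10192034241409137 (array([568.4,  12.4]), 51.8)
154 0.13536002578489648 (array([568.6,  13.9]), array([14.7, 66.3]), np.float32(104.9))
blue (array([ 502.3, -262. ]), 51.2)
```

View pics/c3.png

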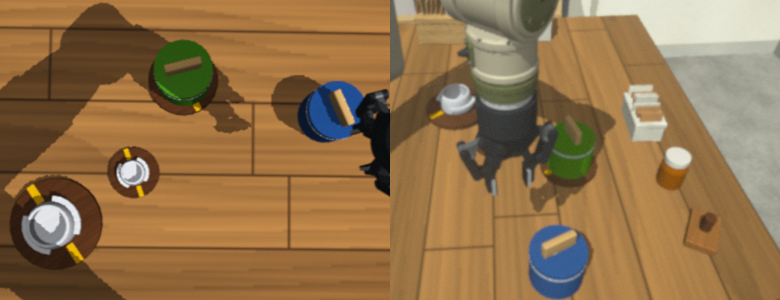

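The cover is home: its top is at 102 mm, it is centred within 2 mm, and the handle is at 105–106°, about 77° from the marks. The blue cover hasn't moved and the gripper is touching nothing.

```bash
python3 -c "
from plant import robot
print(robot.close_job())"
```

```text
the job is handed in; nothing more can be done
None
```

The seed keeper is closed and the job is handed in; the system reports no verdict. I lifted the green cover by its handle, lowered it over the tin in line with the marks, turned it 77°, released it and moved the arm clear. The robot clock read about 11.5 s at the last check.

Last checks from both cameras before hand-in:

- **Height:** the cover's top is at about 102 mm, so its bottom edge is at 14 mm, which is home.
- **Centring:** it sits within about 3 mm of the base's centre.
- **Handle:** it lies at 105–106°, against 28.5° for the marks, so it is about 77° crosswise.
- **Blue cover:** its position is unchanged within 1 mm.
- **Arm:** it touches nothing and carries no load.

The two cameras agreed within about 2 mm, and no check failed. The tin is hidden under the cover, so I couldn't see that it still stands upright. The cover did come fully down with no sign of resistance.

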